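# Post a returned carton through the spring flap of a take-back box

### The job

Post the small white carton that lies on the sill of the grey take-back box: push the blue self-closing flap inward with one fingertip and keep it open, and while it is held open push the carton over the edge of the sill with the other finger so that it drops inside; then draw back and let the flap close behind it. The carton is only pushed along the sill, never picked up and never used to force the flap, and the other things on the desk stay where they are.

Things in the scene. Friction and masses are not known exactly. Their poses are not given: they have to be found in the camera images.
- returns_box: Grey steel take-back box, fixed, 213 deep (x) x 180 wide (y), 115 high at the front, 170 at the back. Origin on the desk straight below the middle of the sill's inner edge; x points from the sill into the mouth (the way to push), y left, z up. It is hollow under sill and mouth (floor 8 above the desk). The roof starts at x = 80 and is 170 above the desk.
- sill_edge (a point): Middle of the inner edge of the sill, on its upper face, 115 above the desk (x = 0, y = 0 in the box's frame; same axes). The sill is the flat top of the box's front half, x = -105 (open front end, no rim) to 0, 172 wide between side rims 7 high. From x = 0 on, the side walls rise along the flap's slope, 172 apart.
- flap_hinge (a point): Middle of the flap's hinge axis (along the box's y), a steel rod 7 thick: 74 beyond the sill edge, 48 above the sill, 163 above the desk. Closed, the blue flap slopes from here down to the sill edge (0.56 rad to the horizontal); it is a sheet 3 thick, 168 wide, 86 from hinge to free edge.
- flap (a joint): Angle of the blue flap in rad: 0 closed, at most 1.15. Pushed at its lower part it swings inward and down about its top edge; at about 1.0 it hangs upright, free edge 38 below the sill, and leaves a gap 70 long behind the sill edge. A spring shuts it when let go (1 to 2 N at the free edge, up to 4 N nearer the hinge), so it must be held.
- carton_center (a point): Centre of the white carton with a violet stripe, about 36 g, loose, 45 x 70 x 20: it lies flat on the sill, 45 along its x, 70 along its y, so this point is 10 above the sill. It lies roughly square to the box (within 0.2 rad), nearer one side of the sill or the other; beside it, on the side with more room, the flap is free.
- red_vial: Bystander, loose: white vial with a red cap, 24 across, 56 high, standing on the desk left of the box. Origin at the centre of its foot.
- stamp: Bystander, loose: wooden rubber stamp, 29 x 55 x 73 high, standing on the desk left of the box. Origin at the centre of its foot.
- stapler: Bystander, loose: blue stapler, 132 x 32 x 51 high, on the desk to the left. Origin at the centre of its foot.
- printer_corner (a point): Never moves. Point on the desk at the front right lower corner of the big printer, a fixed obstacle: from here it reaches 342 ahead (+x), 417 to the left (+y) and 368 up. Go round its front or above it.

How it is judged:
By the outcome, as a careful person would: the job done as asked, in the order asked, and still so for the second after the job is handed in, with the robot touching nothing.
It also fails if it takes over 35 s, if anything falls off the work surface, if the arm or the gripper's body presses on something with over 40 N, if the wrist force passes 120 N, or if a joint passes its speed limit or range.

### The arm

A 6-joint arm with a two-finger parallel gripper is mounted at the origin on the work surface; the furniture and walls round the work are solid. World frame = base frame: x ahead of the robot, y to its left, z up, the work surface at z = 0. Lengths are in mm, angles in degrees, forces in N, time in s.
With the tool pointing down it reaches from about 325 to 925 mm from the base axis. Payload 3.1 kg.
Tool frame: the origin (TCP) lies midway between the tips of the shut fingers; the grasp point (between the pads) lies 19 mm behind it (manip.grasp_offset is the distance from the TCP to the grasp point, in mm); x points along the fingers, y is the direction in which the jaws open and shut, and the axes are right-handed (so a half turn about x gives the same grasp; the last joint's range is limited). The gripper opens to 85 mm and grips with 20 to 120 N. Pads are 22 mm wide; open, the fingers measure 114 mm over their backs; the gripper's body (76 mm by 85 mm) begins 54 mm behind the grasp point. The pads swing forward as they close: fully open they stand 13 mm farther back than shut.
Start: joints at [-83.09, 12.427, 92.441, -0, 75.132, -6.429], TCP at [144.21, -608.147, 231.3] pointing down, gripper open.
Joint ranges: [-157.48, 157.48], [-44.54, 120.13], [17.64, 146.25], [-64.5, 244.5], [7.68, 150.69], [-147.95, 147.95]. Speed limits (degrees/s): [159.86, 159.86, 180, 180, 180, 180].

### API

Orientations are given as a 3x3 rotation matrix whose columns are the frame's x, y, z axes.
In Python, from cell import manip gives the robot as it stands.
- The arm moves only by the tool servo_tool, never from a script. Its argument "targets" is a list of rows, each a list of 2 entries, a list of its own where there are three numbers: the shift along the tool's x, y, z in units of 0.12 m (1.0 is 0.12 m), then the turn, a rotation vector about the tool's x, y, z in units of 45 degrees (1.0 is 45 degrees). A call has 1 to 5 rows; each row is the pose to reach, as a shift and turn from the pose commanded when the call began, along the tool's axes at that moment; what a row does not reach only later rows make up. A row lasts 1/8 s, in which the tool goes at most 62.5 mm and 10.7 degrees, less where a joint would pass 70% of its speed; a pose out of reach is approached as far as the arm can. A call with a number of a shift or a turn outside -1 to 1 is refused whole. A call with a gripper value outside its range is refused whole. "grip" is the gripper command: -1 is shut, 1 is fully open, values between are in proportion, set as the call begins (left out, the last holds). The fingers move at their own pace and stop on an object; "grip_force" is the grip in N (left out, the last holds). Time passes only in rows, so rows that repeat a pose let the fingers close. It gives the time, the measured TCP pose, the force and the opening at its end, in the units of the state.
- manip.get_state(): the state, without advancing time (a new reading comes with each control period).
- manip.get_image(name): name is "scene" or "top"; returns a dict with "img" (384x512x3 uint8, blue, green, red), "fx", "fy", "cx", "cy" (pixels), "eye" and "rotation" of the camera in the world. Camera axes: x right, y down, z forward; pixel columns grow to the right and rows downward; lengths in mm; the calibration is good to about 2 mm. A picture is of the moment at which its call begins. There is no depth.
- manip.sign_off(): hands the job in, once; it reports no verdict.
The state is a dict: "time_s": time; "q": joint angles; "qvel": joint speeds; "effort": joint torques, N m; "position": TCP position; "ee_rot": TCP orientation; "contact_force": force on the tool from outside, world axes, zero at the start; "moment": the same for the moment, N m; "opening": opening from 0.0 (shut) to 1.0 (fully open).
Only numpy, scipy, OpenCV 4.12 (cv2) and the standard library are available. Lean on these libraries where they do the work, as an engineer would, in place of code of your own. Each camera call takes 0.05 s, during which the arm holds its last target.

## Working session

There is one attempt and no reset: what is moved stays moved. The work goes in short steps, Python scripts to look and compute and a tool call to move; the robot and the scene stay as the last step left them, time stands still between calls to the robot, and variables do not carry over. Pictures are saved under pics/ and viewed, and the job is handed in when it is done.

Besides the shell and the picture viewer there is one more tool, called after "Emit:" as name(argument=value, ...), one argument or row to a line, values as JSON. servo_tool: Moves the arm, as the interface text tells. Shifts and turns lie within -1 to 1; 1 stands for 0.12 m of shift or 45 degrees of turn. Its arguments: {"type":"object","properties":{"targets":{"type":"array","items":{"type":"array"}},"grip":{"type":"number"},"grip_force":{"type":"number"}},"required":["targets"]}

```bash
mkdir -p pics; ls
python3 - <<'E'
from cell import manip
import cv2,numpy as np
s=manip.get_state()
for k,v in s.items(): print(k,np.round(v,3).tolist())
for n in("scene","top"):
    d=manip.get_image(n); cv2.imwrite(f"pics/{n}0.png",d["img"])
    print(n,d["fx"],d["fy"],d["cx"],d["cy"],np.round(d["eye"],2).tolist(),np.round(d["rotation"],4).tolist())
E
```

```text
pics
time_s 0.0
q [-83.092, 12.477, 92.531, -0.001, 75.134, -6.429]
qvel [-0.019, 0.018, -0.029, 0.009, -0.051, -0.019]
effort [-0.001, -39.684, -30.385, -0.0, 0.01, -0.0]
position [144.081, -607.299, 229.944]
ee_rot [[-0.0, 0.231, -0.973], [0.002, -0.973, -0.231], [-1.0, -0.002, -0.0]]
contact_force [-0.273, 0.356, -0.361]
moment [-0.044, -0.014, 0.02]
opening 0.999
scene 454.90808904889235 454.90808904889235 260.86064359247865 197.14136299567426 [257.87, 570.55, 728.79] [[-0.916, -0.2875, 0.28], [-0.4013, 0.6507, -0.6446], [0.0031, -0.7028, -0.7114]]
top 491.9916587870901 491.9916587870901 254.03666078565035 182.94666611734363 [425.48, 34.23, 1030.06] [[-0.0093, -0.9972, 0.0741], [-0.9999, 0.0097, 0.0059], [-0.0066, -0.0741, -0.9972]]
```

```bash
ls pics
```

```text
scene0.png
top0.png
```

View pics/scene0.png

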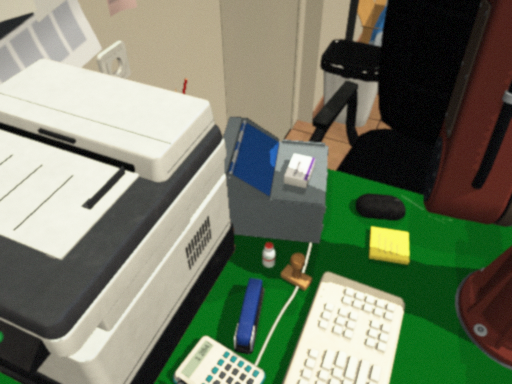

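View pics/top0.png

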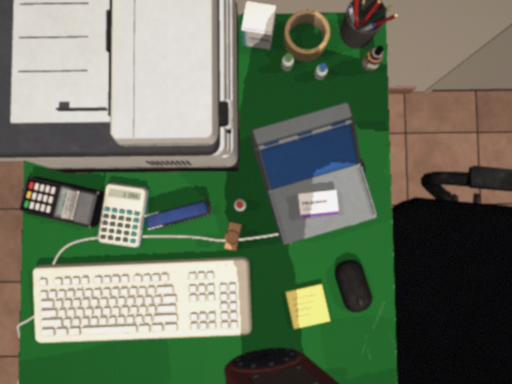

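The scene view shows the box near (275,180), with the blue flap at (255,158) and the carton at (298,170). In the top view the box is near (315,175), with the carton at (320,203) and the flap at (305,155). Next I'll zoom in to measure.

Run:
```python
import cv2
a=cv2.imread("pics/top0.png")[95:255,230:390]; cv2.imwrite("pics/topz.png",cv2.resize(a,None,fx=3.7,fy=3.7,interpolation=cv2.INTER_CUBIC))
a=cv2.imread("pics/scene0.png")[105:255,215:340]; cv2.imwrite("pics/scz.png",cv2.resize(a,None,fx=4,fy=4,interpolation=cv2.INTER_CUBIC))
```

```text
(no output)
```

View pics/topz.png

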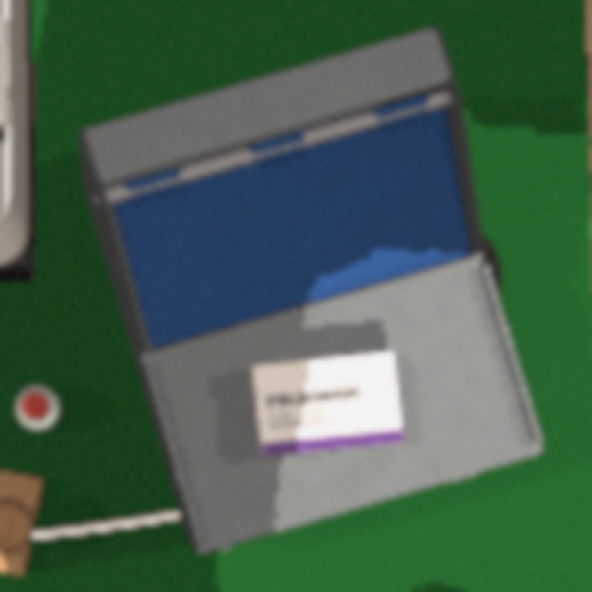

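View pics/scz.png

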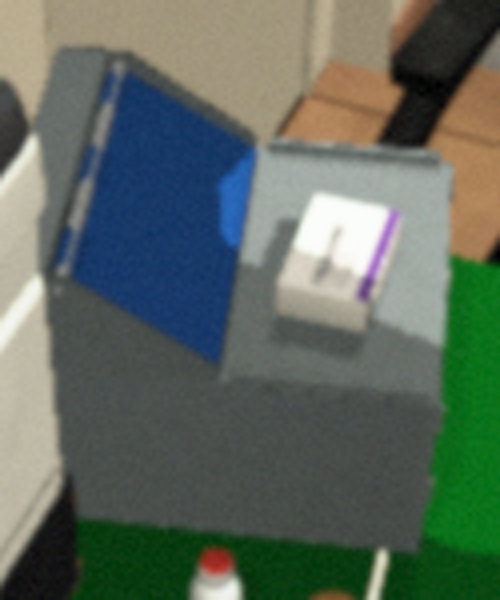

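```bash
cat > h.py <<'E'
import numpy as np,cv2
C={"scene":(454.908,260.8606,197.1414,np.array([257.87,570.55,728.79]),np.array([[-0.916,-0.2875,0.28],[-0.4013,0.6507,-0.6446],[0.0031,-0.7028,-0.7114]])),
"top":(491.9917,254.0367,182.9467,np.array([425.48,34.23,1030.06]),np.array([[-0.0093,-0.9972,0.0741],[-0.9999,0.0097,0.0059],[-0.0066,-0.0741,-0.9972]]))}
def cast(n,u,v,z):
    f,cx,cy,e,R=C[n]; d=R@np.array([(u-cx)/f,(v-cy)/f,1]); return e+d*(z-e[2])/d[2]
def proj(n,p):
    f,cx,cy,e,R=C[n]; q=R.T@(np.asarray(p,float)-e); return np.array([cx+f*q[0]/q[2],cy+f*q[1]/q[2]])
def tz(u,v,z): return cast("top",(u+.5)/3.7-.5+230,(v+.5)/3.7-.5+95,z)
def sz(u,v,z): return cast("scene",(u+.5)/4-.5+215,(v+.5)/4-.5+105,z)
E
python3 - <<'E'
from h import *
T={n:tz(*p) for n,p in dict(flapL=(148,350,115),flapR=(478,255,115),fL=(203,550,118),fR=(541,450,118),roofBL=(85,130,170),roofBR=(435,28,170),c1=(252,367,135),c2=(395,350,135),c3=(404,437,135),c4=(262,452,135)).items()}
for k,v in T.items(): print(k,v.round(1))
S={n:sz(*p) for n,p in dict(flapL=(222,365,115),flapR=(255,150,115),fL=(440,398,118),fR=(452,165,118),c2=(316,193,135),c3=(402,212,135),c4=(368,306,135),c1=(277,290,135)).items()}
for k,v in S.items(): print("S",k,v.round(1))
for Q in(T,S):
    d=Q['flapL']-Q['flapR'];a=np.degrees(np.arctan2(-d[0],d[1]));d2=Q['fL']-Q['fR'];a2=np.degrees(np.arctan2(-d2[0],d2[1]))
    print(a,a2,np.linalg.norm(d),np.linalg.norm(d2),(Q['flapL']+Q['flapR'])/2,(Q['fL']+Q['fR'])/2, np.mean([Q[c] for c in('c1','c2','c3','c4')],0))
E
```

```text
flapL [481.5  10.7 115. ]
flapR [ 527.9 -156.4  115. ]
fL [381.3 -15.4 118. ]
fR [ 429.4 -184.7  118. ]
roofBL [583.6  41.  170. ]
roofBR [ 631.3 -127.1  170. ]
c1 [471.4 -39.8 135. ]
c2 [ 479.1 -110.3  135. ]
c3 [ 436.3 -113.8  135. ]
c4 [429.6 -44.1 135. ]
S flapL [484.7   4.2 115. ]
S flapR [ 531.8 -153.5  115. ]
S fL [382.4 -14.1 118. ]
S fR [ 429.9 -180.5  118. ]
S c2 [ 481.4 -110.1  135. ]
S c3 [ 436.7 -113.7  135. ]
S c4 [429.1 -41.9 135. ]
S c1 [472.9 -34.8 135. ]
15.526389190157147 15.852624495054597 173.44384537430724 176.00031473826724 [504.66895252 -72.86247368 115.        ] [ 405.33238322 -100.09214361  118.        ] [454.07213725 -77.00190112 135.        ]
16.63823529490748 15.930176865036952 164.51844122203917 173.06434288358597 [508.24409638 -74.64280638 115.        ] [406.18136325 -97.30497399 118.        ] [455.01982742 -75.11158368 135.        ]
```

Run:
```python
from h import *
for z in(-400,-200,0,100,200,300,400):
    print(z,[cast("top",u,v,z)[:2].round() for u,v in((428,182),(396,208),(395,380))],[proj("scene",cast("top",u,v,z)).round() for u,v in((428,182),(396,208),(395,380))])
print(proj("scene",[144,-608,244]),proj("scene",[0,0,0]),proj("top",[0,0,300]))
# box/bystanders
print(cast("top",240,205,56),cast("top",238,165,368))
```

```text
-400 [array([ 530., -463.]), array([ 455., -368.]), array([ -30., -350.])] [array([309., 210.]), array([321., 236.]), array([479., 293.])]
-200 [array([ 515., -394.]), array([ 451., -312.]), array([  33., -297.])] [array([311., 181.]), array([323., 205.]), array([477., 257.])]
0 [array([ 500., -324.]), array([ 447., -256.]), array([  97., -243.])] [array([313., 143.]), array([325., 164.]), array([476., 210.])]
100 [array([ 493., -289.]), array([ 445., -227.]), array([ 129., -216.])] [array([315., 118.]), array([327., 138.]), array([475., 181.])]
200 [array([ 486., -255.]), array([ 443., -199.]), array([ 161., -189.])] [array([317.,  89.]), array([329., 107.]), array([474., 146.])]
300 [array([ 479., -220.]), array([ 441., -171.]), array([ 193., -162.])] [array([320.,  54.]), array([331.,  70.]), array([472., 103.])]
400 [array([ 471., -185.]), array([ 438., -143.]), array([ 225., -135.])] [array([323.,  10.]), array([334.,  23.]), array([470.,  51.])]
[505.02745843  30.29302008] [519.55011125 317.3317446 ] [284.42163084 520.7370624 ]
[454.36713531  68.1766652   56.        ] [499.24390305  59.62510547 368.        ]
```

Run:
```python
import cv2,numpy as np
a=cv2.imread("pics/top0.png")[140:384,372:512]; b=cv2.imread("pics/scene0.png")[0:215,290:512]
g=lambda x,s:cv2.resize(np.clip(255*(x/255.)**.5,0,255).astype('uint8'),s,interpolation=cv2.INTER_CUBIC)
cv2.imwrite("pics/ch.png",np.hstack([g(a,(340,592)),g(b,(455,592*0+440)) if 0 else cv2.copyMakeBorder(g(b,(455,441)),0,151,0,0,cv2.BORDER_CONSTANT)]))
```

```text
(no output)
```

View pics/ch.png

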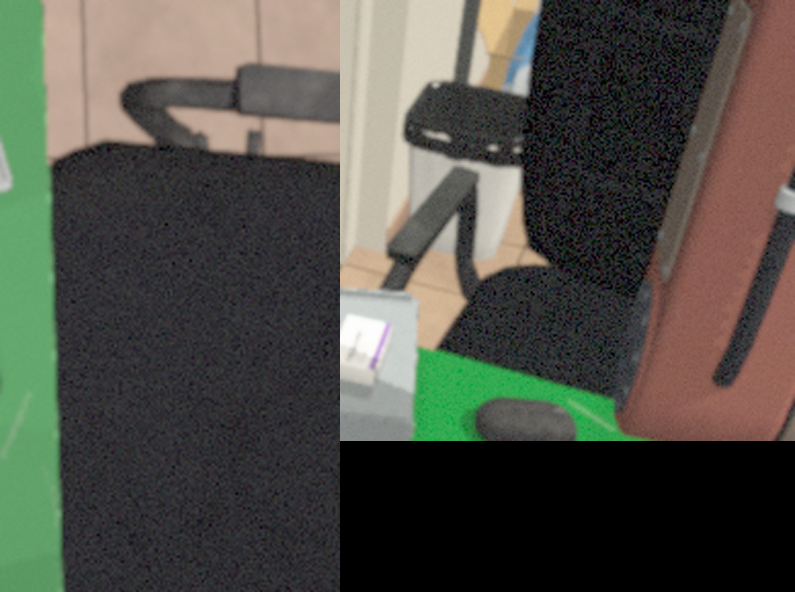

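Emit:
servo_tool(
  targets=[
    [[-0.4,-0.4,-0.2],[0,0,0]],
    [[-0.8,-0.8,-0.4],[0,0,0]],
    [[-0.8,-1,-0.6],[0,0,0]],
  ],
  grip=1,
)

```text
time_s: 0.48
position: [186.9, -474.8, 330.3]
ee_rot: [[0.001, 0.23, -0.973], [-0.004, -0.973, -0.23], [-1.0, 0.005, -0.0]]
contact_force: [-0.1, -0.6, 0.0]
opening: 1.002
```

Emit:
servo_tool(
  targets=[
    [[0,-0.3,-0.3],[0,0,0]],
    [[0,-0.6,-0.6],[-0.15,0,0]],
    [[0,-0.9,-0.9],[-0.3,0,0]],
    [[0,-1,-1],[-0.45,0,0]],
    [[0,-1,-1],[-0.6,0,0]],
  ],
)

```text
time_s: 1.1
position: [276.2, -328.7, 326.9]
ee_rot: [[-0.0, 0.652, -0.758], [0.001, -0.758, -0.652], [-1.0, -0.0, -0.0]]
contact_force: [-0.7, 0.7, -0.5]
opening: 1.001
```

```bash
cat >> h.py <<'E'
O=np.array([505.5,-73.,115.]);PSI=np.radians(15.75)
RB=np.array([[np.cos(PSI),-np.sin(PSI),0],[np.sin(PSI),np.cos(PSI),0],[0,0,1]])
def b2w(p): return O+RB@np.asarray(p,float)
def w2b(p): return RB.T@(np.asarray(p,float)-O)
def status(B=None,yawbox=None,ztip=None,L=99.5):
    from cell import manip
    s=manip.get_state();R=np.array(s["ee_rot"]);p=np.array(s["position"])
    print("t",round(s["time_s"],2),"p",p.round(1),"open",round(s["opening"],3),"F",np.round(s["contact_force"],1),"q",np.round(s["q"],1))
    yb=RB.T@R[:,1]; back=p-13*R[:,0]
    print("yaw box",round(np.degrees(np.arctan2(yb[1],yb[0])),1),"A",w2b(back+L/2*R[:,1]).round(1),"B",w2b(back-L/2*R[:,1]).round(1),"down",R[:,0].round(3))
    if B is not None:
        a=np.radians(yawbox); m=np.array([B[0]+L/2*np.cos(a),B[1]+L/2*np.sin(a),ztip-13])
        d=R.T@(b2w(m)-p)/120
        cur=np.degrees(np.arctan2(R[1,1],R[0,1])); tgt=yawbox+np.degrees(PSI)
        print("shift",d.round(3),"turn x",round(-(tgt-cur)/45,3))
E
python3 -c "
from h import *
status((-97,4),-35,60)"
```

```text
t 1.1 p [ 276.2 -328.7  326.9] open 1.001 F [-0.7  0.7 -0.5] q [-59.3 -16.4 110.3   0.   86.2 -10.1]
yaw box -65.0 A [-269.1 -229.   224.9] B [-311.1 -138.8  224.9] down [-0.     0.001 -1.   ]
shift [ 1.375 -0.381 -2.326] turn x -0.667
```

Emit:
servo_tool(
  targets=[
    [[0,-0.05,-0.3],[-0.15,0,0]],
    [[0,-0.1,-0.6],[-0.3,0,0]],
    [[0,-0.15,-0.9],[-0.45,0,0]],
    [[0,-0.2,-1],[-0.6,0,0]],
    [[0,-0.2,-1],[-0.667,0,0]],
  ],
)

```text
time_s: 1.72
position: [351.8, -233.0, 326.7]
ee_rot: [[-0.001, 0.943, -0.332], [0.001, -0.332, -0.943], [-1.0, -0.001, -0.001]]
contact_force: [-0.4, -0.8, 1.2]
opening: 1.004
```

```bash
python3 -c "
from h import *
status((-97,4),-35,60)"
```

```text
t 1.73 p [ 351.8 -233.   326.7] open 1.004 F [-0.4 -0.8  1.2] q [-43.1 -17.4 111.1   0.   86.4 -23.7]
yaw box -35.1 A [-150.6 -141.   224.7] B [-232.   -83.7  224.8] down [-0.001  0.001 -1.   ]
shift [ 1.373  0.501 -1.245] turn x -0.003
```

Emit:
servo_tool(
  targets=[
    [[0,0.2,-0.4],[0,0,0]],
    [[0,0.4,-0.8],[0,0,0]],
    [[0,0.5,-1],[0,0,0]],
  ],
)

```text
time_s: 2.1
position: [449.4, -139.6, 326.7]
ee_rot: [[-0.001, 0.942, -0.334], [0.001, -0.334, -0.942], [-1.0, -0.001, -0.001]]
contact_force: [-1.0, -0.6, 0.9]
opening: 0.998
```

Emit:
servo_tool(
  targets=[
    [[0.3,0,-0.24],[0,0,0]],
    [[0.6,0,-0.24],[0,0,0]],
    [[0.9,0,-0.24],[0,0,0]],
    [[1,0,-0.24],[0,0,0]],
  ],
)

```text
time_s: 2.6
position: [456.0, -113.4, 204.2]
ee_rot: [[-0.006, 0.942, -0.336], [0.002, -0.336, -0.942], [-1.0, -0.006, -0.0]]
contact_force: [-1.1, -0.4, -0.1]
opening: 0.998
```

Run:
```python
from h import *
from cell import manip
status((-97,4),-35,30)
for n in("scene","top"):
    d=manip.get_image(n)["img"]; cv2.imwrite(f"pics/{n}1.png",d)
cv2.imwrite("pics/t1z.png",cv2.resize(cv2.imread("pics/top1.png")[95:255,230:390],None,fx=3.7,fy=3.7,interpolation=cv2.INTER_CUBIC))
cv2.imwrite("pics/s1z.png",cv2.resize(cv2.imread("pics/scene1.png")[65:255,200:360],None,fx=3.1,fy=3.1,interpolation=cv2.INTER_CUBIC))
```

```text
t 2.6 p [ 456.  -113.4  204.2] open 0.998 F [-1.1 -0.4 -0.1] q [-22.5  -5.2 114.1  -0.   71.5  -2.9]
yaw box -35.4 A [-18.  -54.3 101.9] B [-99.1   3.3 102.5] down [-0.006  0.002 -1.   ]
shift [ 0.601  0.015 -0.017] turn x -0.008
```

View pics/t1z.png

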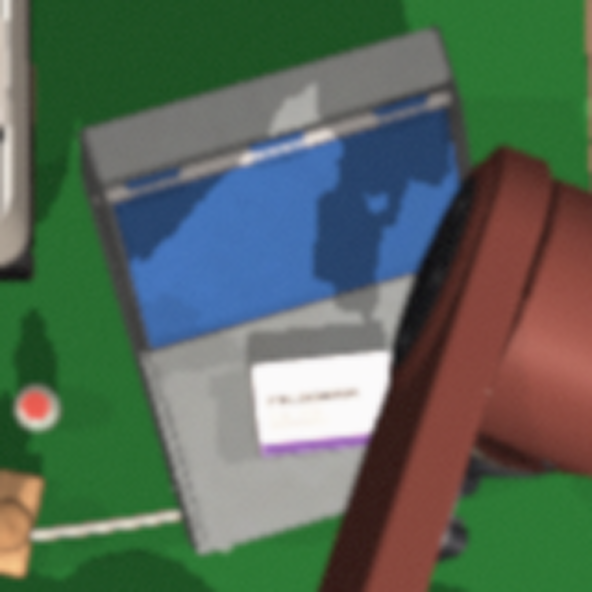

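View pics/s1z.png

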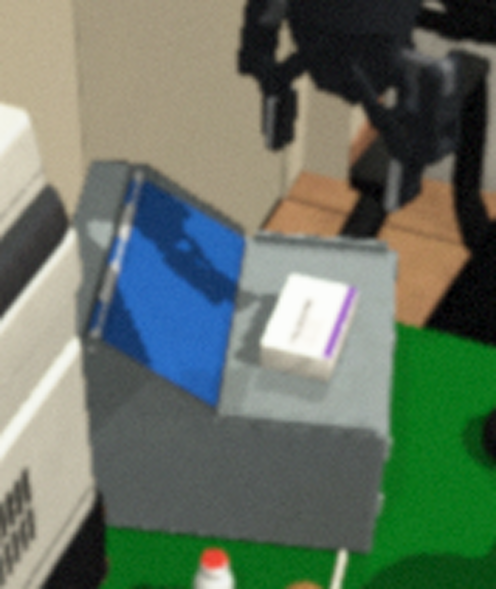

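The zoomed scene view shows finger A's tip at about (289,113) and finger B's at about (328,132). The carton hasn't moved. I'll compare these tip positions with my model.

Run:
```python
from h import *
for off in(13,8,0):
  for x,y in((-18,-54.3),(-99.1,3.3)):
    print(off,proj("scene",b2w((x,y,102.2+13-off))).round(1))
```

```text
13 [289.2 111.3]
13 [330.2 132.9]
8 [289.4 109.1]
8 [330.5 130.7]
0 [289.6 105.6]
0 [331.  127.1]
```

Emit:
servo_tool(
  targets=[
    [[0.3,0.01,-0.01],[0,0,0]],
    [[0.55,0.01,-0.01],[0,0,0]],
    [[0.75,0.01,-0.01],[0,0,0]],
    [[0.75,0.01,-0.01],[0,0,0]],
  ],
)

```text
time_s: 3.2
position: [459.3, -113.7, 117.1]
ee_rot: [[-0.002, 0.942, -0.337], [0.001, -0.337, -0.942], [-1.0, -0.002, -0.0]]
contact_force: [0.5, -0.2, 0.2]
opening: 1.002
```

Run:
```python
from h import *
from cell import manip
status((-97,4),-35,5)
d=manip.get_image("scene")["img"]
cv2.imwrite("pics/s2z.png",cv2.resize(d[85:255,200:360],None,fx=3.5,fy=3.5,interpolation=cv2.INTER_CUBIC))
```

```text
t 3.2 p [ 459.3 -113.7  117.1] open 1.002 F [ 0.5 -0.2  0.2] q [-22.4   1.6 117.8  -0.   60.7  -2.7]
yaw box -35.4 A [-15.  -55.4  15. ] B [-96.1   2.2  15.2] down [-0.002  0.001 -1.   ]
shift [ 0.084 -0.015 -0.011] turn x -0.009
```

View pics/s2z.png

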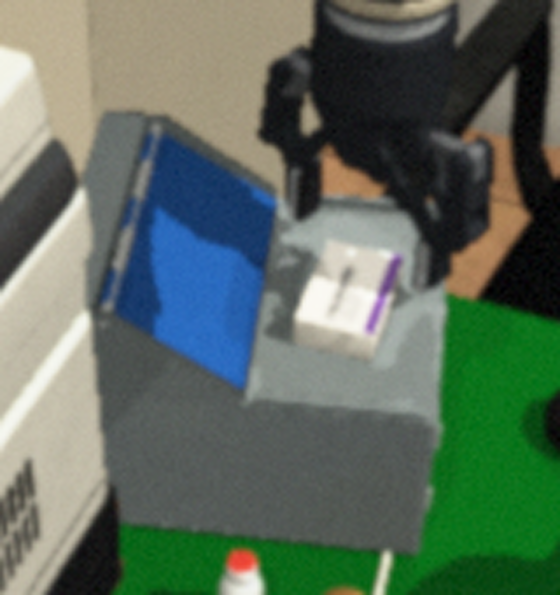

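The scene view shows both tips just above the sill, with B behind the carton and A in front of the flap. Turning the jaw line further towards the push direction will put A farther ahead of B. That way the flap opens before B reaches the carton.

Run:
```python
from h import *
status((-96,3),-27,4)
```

```text
t 3.25 p [ 460.4 -114.1  118.4] open 0.998 F [ 0.4  0.4 -0.2] q [-22.4   1.5 117.7   0.   60.7  -2.7]
yaw box -35.4 A [-14.  -56.1  16.4] B [-95.1   1.5  16.3] down [ 0.001 -0.    -1.   ]
shift [ 0.103 -0.018 -0.066] turn x -0.187
```

Emit:
servo_tool(
  targets=[
    [[0,-0.01,-0.03],[-0.1,0,0]],
    [[0,-0.02,-0.065],[-0.187,0,0]],
    [[0.05,-0.02,-0.065],[-0.187,0,0]],
    [[0.1,-0.02,-0.065],[-0.187,0,0]],
    [[0.1,-0.02,-0.065],[-0.187,0,0]],
  ],
)

```text
time_s: 3.88
position: [459.7, -105.5, 104.9]
ee_rot: [[-0.001, 0.981, -0.195], [0.0, -0.195, -0.981], [-1.0, -0.001, -0.0]]
contact_force: [0.1, -0.1, 0.2]
opening: 0.996
```

Run:
```python
from h import *
from cell import manip
status((-84,3),-27,4)
d=manip.get_image("scene")["img"]
cv2.imwrite("pics/s3z.png",cv2.resize(d[85:255,200:360],None,fx=3.5,fy=3.5,interpolation=cv2.INTER_CUBIC))
```

```text
t 3.88 p [ 459.7 -105.5  104.9] open 0.996 F [ 0.1 -0.1  0.2] q [-21.5   2.5 118.4  -0.   59.2 -10.2]
yaw box -27.0 A [ -8.6 -41.4   2.9] B [-97.2   3.8   3. ] down [-0.001  0.    -1.   ]
shift [-0.009  0.101 -0.045] turn x -0.0
```

View pics/s3z.png

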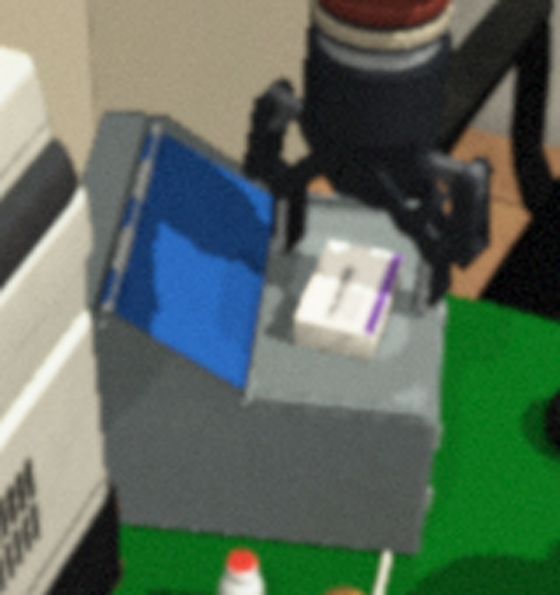

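Emit:
servo_tool(
  targets=[
    [[0,0.03,-0.015],[0,0,0]],
    [[0,0.06,-0.03],[0,0,0]],
    [[0,0.09,-0.045],[0,0,0]],
    [[0,0.11,-0.055],[0,0,0]],
  ],
)

```text
time_s: 4.42
position: [474.5, -101.6, 105.4]
ee_rot: [[-0.0, 0.981, -0.195], [-0.0, -0.195, -0.981], [-1.0, -0.0, 0.0]]
contact_force: [-1.2, -0.1, 0.7]
opening: 0.996
```

Run:
```python
from h import *
from cell import manip
status((-58,3),-27,3)
d=manip.get_image("scene")["img"]
cv2.imwrite("pics/s4z.png",cv2.resize(d[85:255,200:360],None,fx=3.5,fy=3.5,interpolation=cv2.INTER_CUBIC))
```

```text
t 4.42 p [ 474.5 -101.6  105.4] open 0.996 F [-1.2 -0.1  0.7] q [-20.4   4.1 116.7  -0.   59.3  -9.1]
yaw box -27.0 A [  6.7 -41.7   3.3] B [-81.9   3.5   3.4] down [-0. -0. -1.]
shift [ 0.003  0.18  -0.087] turn x 0.001
```

View pics/s4z.png

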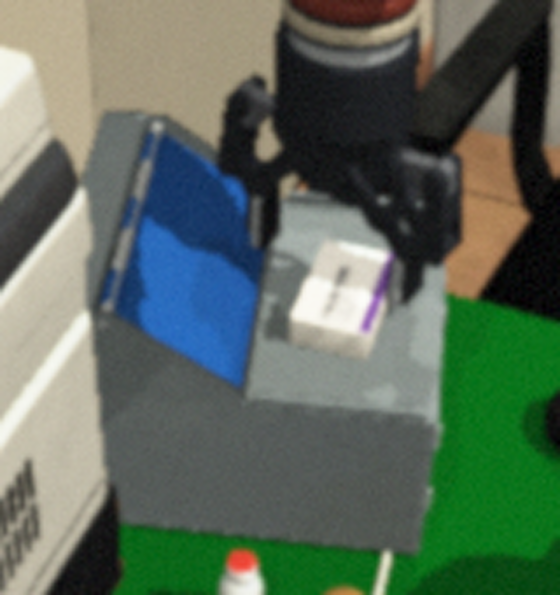

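Emit:
servo_tool(
  targets=[
    [[0,0.03,-0.015],[0,0,0]],
    [[0,0.06,-0.03],[0,0,0]],
    [[0,0.09,-0.045],[0,0,0]],
    [[0,0.12,-0.06],[0,0,0]],
  ],
)

```text
time_s: 4.97
position: [489.9, -97.3, 105.2]
ee_rot: [[-0.0, 0.981, -0.195], [0.0, -0.195, -0.981], [-1.0, -0.0, 0.0]]
contact_force: [-1.6, -0.9, 0.7]
opening: 1.0
```

Run:
```python
from h import *
from cell import manip
status((-45,3),-27,5)
d=manip.get_image("scene")["img"]
cv2.imwrite("pics/s5z.png",cv2.resize(d[85:255,200:360],None,fx=3.5,fy=3.5,interpolation=cv2.INTER_CUBIC))
d=manip.get_image("top")["img"]
cv2.imwrite("pics/t5z.png",cv2.resize(d[95:255,230:390],None,fx=3.7,fy=3.7,interpolation=cv2.INTER_CUBIC))
```

```text
t 4.97 p [489.9 -97.3 105.2] open 1.0 F [-1.6 -0.9  0.7] q [-19.3   5.8 114.8  -0.   59.4  -8. ]
yaw box -27.0 A [ 22.7 -41.7   3.2] B [-65.9   3.5   3.2] down [-0.  0. -1.]
shift [-0.015  0.157 -0.076] turn x 0.0
```

View pics/s5z.png

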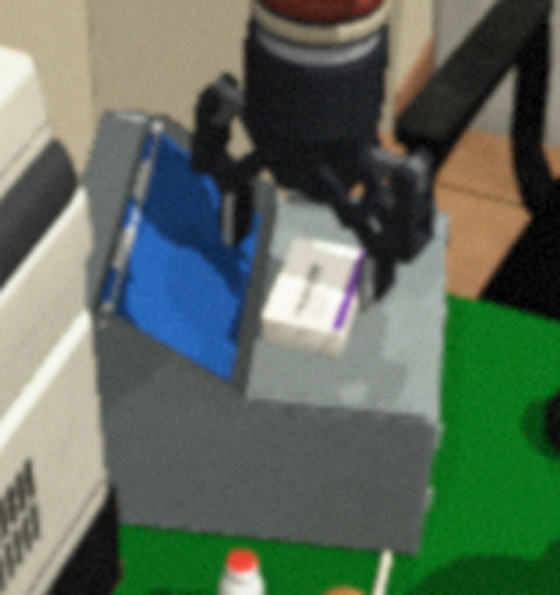

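View pics/t5z.png

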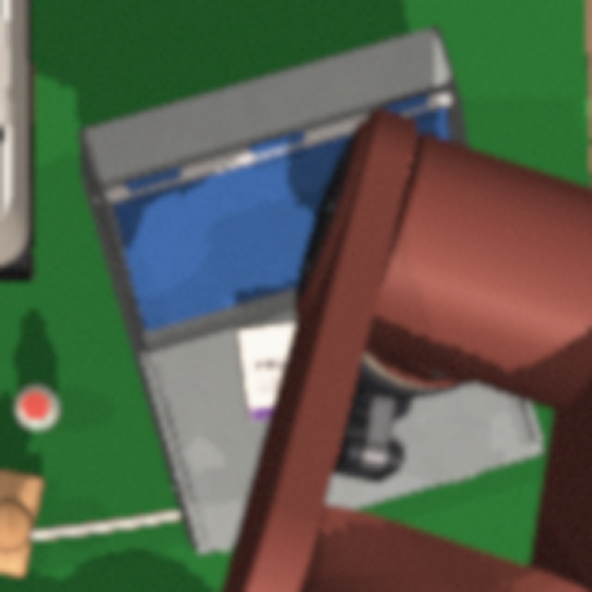

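The flap is clearly opening, and the carton's front-left corner is just short of the sill edge. The flap is about 30 mm beyond it, so I'll keep going.

Emit:
servo_tool(
  targets=[
    [[0,0.03,-0.015],[0,0,0]],
    [[-0.005,0.06,-0.03],[0,0,0]],
    [[-0.01,0.09,-0.045],[0,0,0]],
    [[-0.015,0.12,-0.06],[0,0,0]],
  ],
)

```text
time_s: 5.58
position: [505.3, -93.0, 107.0]
ee_rot: [[-0.001, 0.981, -0.195], [0.0, -0.195, -0.981], [-1.0, -0.001, 0.0]]
contact_force: [-3.0, -0.6, 0.8]
opening: 1.003
```

Run:
```python
from h import *
from cell import manip
status((-38,3),-27,8)
d=manip.get_image("scene")["img"]
cv2.imwrite("pics/s6z.png",cv2.resize(d[85:255,200:360],None,fx=3.5,fy=3.5,interpolation=cv2.INTER_CUBIC))
```

```text
t 5.58 p [505.3 -93.  107. ] open 1.003 F [-3.  -0.6  0.8] q [-18.3   7.4 112.9  -0.   59.8  -7. ]
yaw box -27.0 A [ 38.7 -41.8   4.9] B [-50.    3.4   5. ] down [-0.001  0.    -1.   ]
shift [-0.025  0.09  -0.042] turn x 0.0
```

View pics/s6z.png

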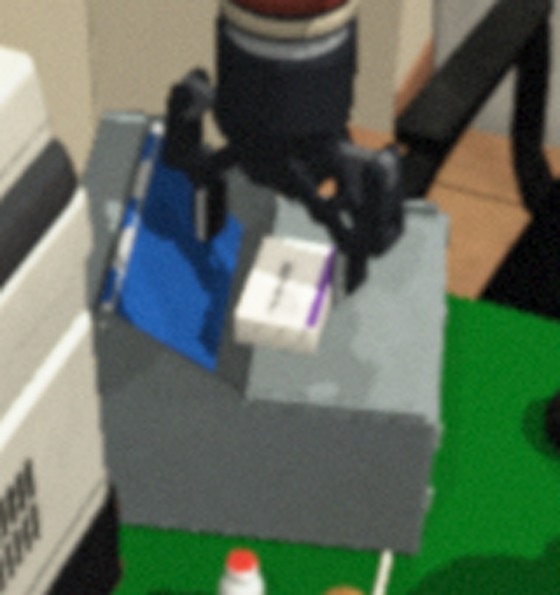

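Emit:
servo_tool(
  targets=[
    [[-0.03,0.01,-0.005],[0,0,0]],
    [[-0.06,0.03,-0.015],[0,0,0]],
    [[-0.065,0.06,-0.03],[0,0,0]],
    [[-0.065,0.09,-0.045],[0,0,0]],
  ],
)

```text
time_s: 6.12
position: [516.7, -89.9, 114.8]
ee_rot: [[-0.001, 0.981, -0.195], [-0.0, -0.195, -0.981], [-1.0, -0.001, 0.0]]
contact_force: [-4.7, -1.4, -0.8]
opening: 1.001
```

Run:
```python
from h import *
from cell import manip
status((-30,3),-27,12)
d=manip.get_image("scene")["img"]
cv2.imwrite("pics/s7z.png",cv2.resize(d[85:255,200:360],None,fx=3.5,fy=3.5,interpolation=cv2.INTER_CUBIC))
d=manip.get_image("top")["img"]
cv2.imwrite("pics/t7z.png",cv2.resize(d[95:255,230:390],None,fx=3.7,fy=3.7,interpolation=cv2.INTER_CUBIC))
```

```text
t 6.12 p [516.7 -89.9 114.8] open 1.001 F [-4.7 -1.4 -0.8] q [-17.5   8.  111.2  -0.   60.9  -6.3]
yaw box -27.0 A [ 50.5 -41.9  12.7] B [-38.2   3.3  12.8] down [-0.001 -0.    -1.   ]
shift [ 0.006  0.062 -0.029] turn x 0.0
```

View pics/s7z.png

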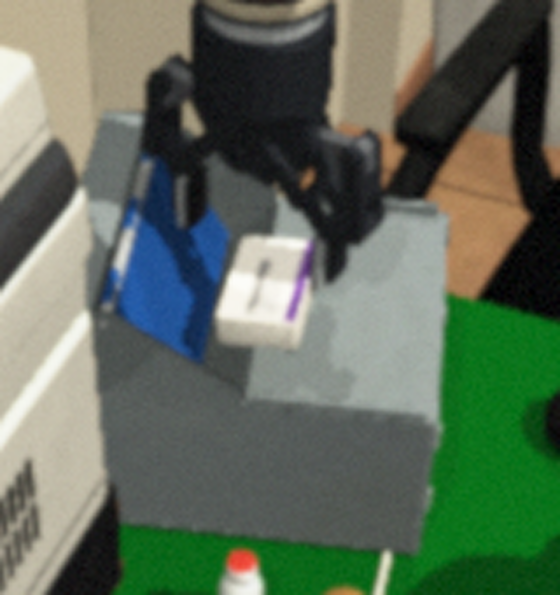

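View pics/t7z.png

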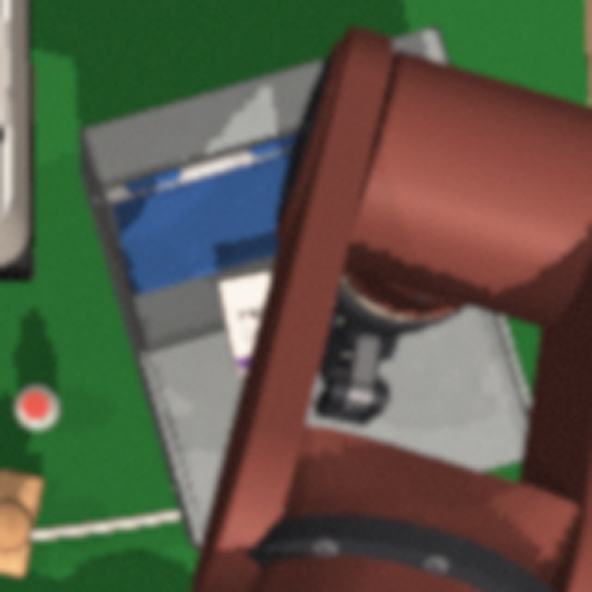

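Run:
```python
from h import *
print("carton front L",w2b(tz(219,285,135)).round(1),"rear L",w2b(tz(238,368,135)).round(1))
for z in(80,90,100,110):
  print(z-115,w2b(tz(137,294,z)).round(1),w2b(tz(215,274,z)).round(1))
```

```text
carton front L [19.5 45.2 20. ] rear L [-22.4  47.9  20. ]
-35 [ 31.2  82.9 -35. ] [ 29.8  40.6 -35. ]
-25 [ 30.4  83.3 -25. ] [ 29.   41.5 -25. ]
-15 [ 29.5  83.7 -15. ] [ 28.2  42.4 -15. ]
-5 [28.7 84.2 -5. ] [27.4 43.3 -5. ]
```

Run:
```python
from h import *
for ph in(.575,.9,1.0,1.1,1.2,1.3):
    p=b2w((74-86*np.cos(ph),84,48-86*np.sin(ph)))
    # where sightline is hidden by left wall (top follows flap slope)
    s=proj("scene",p);t=proj("top",p)
    print(ph,((s-[200,85])*3.5).round(),((t-[230,95])*3.7).round())
```

```text
0.575 [243. 392.] [151. 343.]
0.9 [209. 415.] [140. 310.]
1.0 [196. 419.] [136. 298.]
1.1 [183. 423.] [132. 285.]
1.2 [169. 426.] [127. 272.]
1.3 [155. 428.] [123. 257.]
```

Emit:
servo_tool(
  targets=[
    [[0,0.045,-0.022],[0,0,0]],
    [[0,0.08,-0.04],[0,0,0]],
    [[0,0.08,-0.04],[0,0,0]],
  ],
)

```text
time_s: 6.6
position: [525.2, -86.9, 113.4]
ee_rot: [[-0.005, 0.981, -0.195], [0.0, -0.195, -0.981], [-1.0, -0.005, 0.001]]
contact_force: [-6.3, -2.2, -2.1]
opening: 1.001
```

Run:
```python
from h import *
from cell import manip
status((-20,3),-27,12)
d=manip.get_image("scene")["img"]
cv2.imwrite("pics/s8z.png",cv2.resize(d[85:255,200:360],None,fx=3.5,fy=3.5,interpolation=cv2.INTER_CUBIC))
d=manip.get_image("top")["img"]
cv2.imwrite("pics/t8z.png",cv2.resize(d[95:255,230:390],None,fx=3.7,fy=3.7,interpolation=cv2.INTER_CUBIC))
```

```text
t 6.6 p [525.2 -86.9 113.4] open 1.001 F [-6.3 -2.2 -2.1] q [-1.69e+01  9.10e+00  1.10e+02 -1.00e-01  6.12e+01 -5.60e+00]
yaw box -27.0 A [ 59.6 -41.3  11.1] B [-29.1   3.8  11.6] down [-0.005  0.    -1.   ]
shift [-0.006  0.071 -0.028] turn x 0.0
```

View pics/s8z.png

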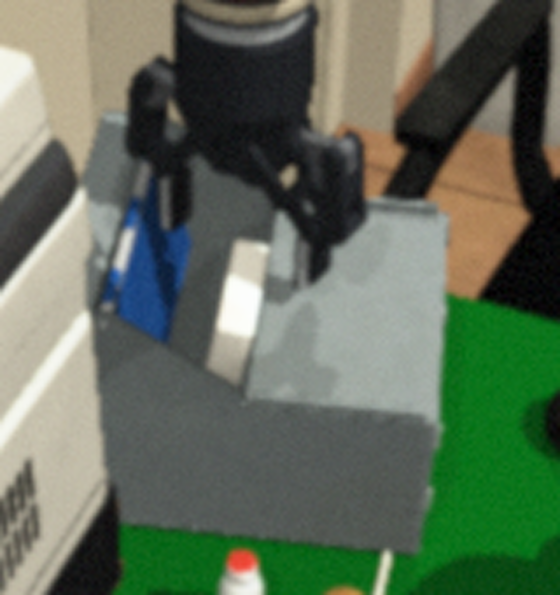

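View pics/t8z.png

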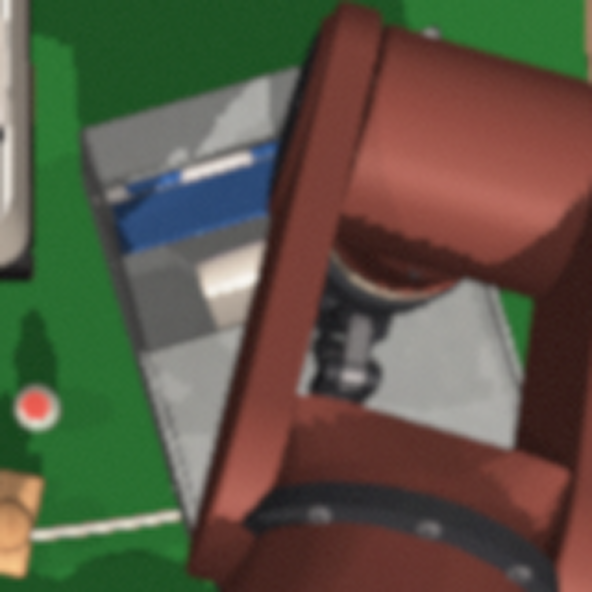

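The carton has tipped nose down into the gap, with its upright end at (240,310) in the zoom. I'll hold the flap and look again.

Emit:
servo_tool(
  targets=[
    [[0,0,0],[0,0,0]],
    [[0,0,0],[0,0,0]],
    [[0,0,0],[0,0,0]],
    [[0,0,0],[0,0,0]],
  ],
)

```text
time_s: 7.2
position: [525.0, -87.0, 113.4]
ee_rot: [[-0.005, 0.981, -0.195], [0.0, -0.195, -0.981], [-1.0, -0.005, 0.001]]
contact_force: [-7.2, -1.9, -1.0]
opening: 0.997
```

Run:
```python
from h import *
from cell import manip
status((-20,3),-27,12)
d=manip.get_image("scene")["img"]
cv2.imwrite("pics/s9z.png",cv2.resize(d[85:255,200:360],None,fx=3.5,fy=3.5,interpolation=cv2.INTER_CUBIC))
d=manip.get_image("top")["img"]
cv2.imwrite("pics/t9z.png",cv2.resize(d[95:255,230:390],None,fx=3.7,fy=3.7,interpolation=cv2.INTER_CUBIC))
```

```text
t 7.2 p [525.  -87.  113.4] open 0.997 F [-7.2 -1.9 -1. ] q [-1.69e+01  9.10e+00  1.10e+02 -1.00e-01  6.12e+01 -5.70e+00]
yaw box -27.0 A [ 59.4 -41.4  11.1] B [-29.3   3.8  11.6] down [-0.005  0.    -1.   ]
shift [-0.006  0.072 -0.029] turn x 0.0
```

View pics/s9z.png

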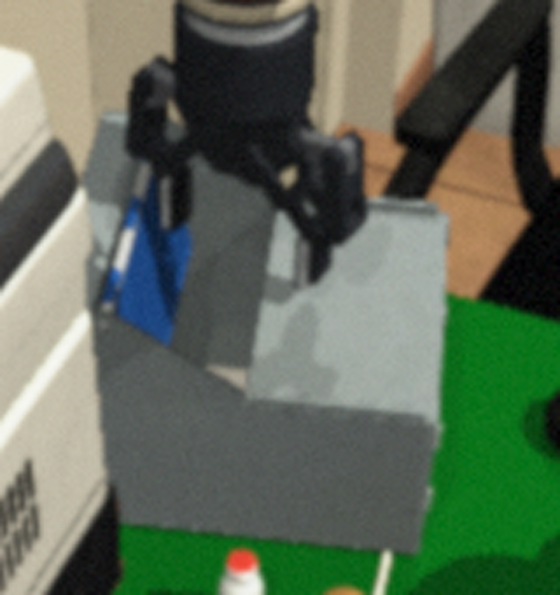

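View pics/t9z.png

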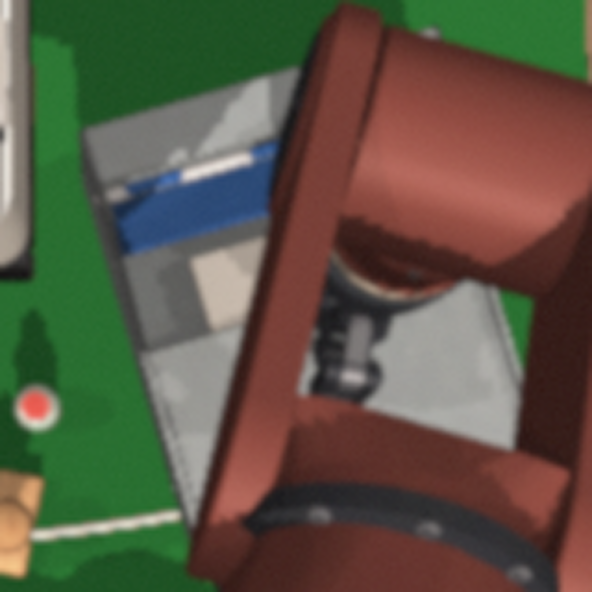

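The carton lies on the box floor, seen through the gap at (225,285) in the top zoom. Now I'll draw back straight along the box axis.

Emit:
servo_tool(
  targets=[
    [[0,-0.12,0.06],[0,0,0]],
    [[0,-0.24,0.12],[0,0,0]],
    [[0,-0.36,0.18],[0,0,0]],
    [[0,-0.48,0.24],[0,0,0]],
    [[0,-0.6,0.3],[0,0,0]],
  ],
)

```text
time_s: 7.92
position: [448.4, -108.6, 114.8]
ee_rot: [[0.0, 0.981, -0.195], [0.0, -0.195, -0.981], [-1.0, 0.0, -0.0]]
contact_force: [-0.6, -0.5, -0.3]
opening: 0.998
```

Emit:
servo_tool(
  targets=[
    [[0,-0.15,0.08],[0,0,0]],
    [[-0.2,-0.25,0.12],[0,0,0]],
    [[-0.5,-0.3,0.2],[0,0,0]],
    [[-0.9,-0.3,0.3],[0,0,0]],
    [[-1,-0.3,0.3],[0,0,0]],
  ],
)

```text
time_s: 8.55
position: [408.7, -138.3, 238.6]
ee_rot: [[0.007, 0.981, -0.196], [-0.004, -0.196, -0.981], [-1.0, 0.007, 0.002]]
contact_force: [0.1, 0.0, 0.1]
opening: 1.0
```

Emit:
servo_tool(
  targets=[
    [[0,0,0.3],[0,0,0]],
    [[0,0,0.7],[0,0,0]],
    [[0,0,1],[0,0,0]],
    [[0,0,1],[0,0,0]],
  ],
)

```text
time_s: 9.05
position: [382.8, -255.6, 233.7]
ee_rot: [[-0.002, 0.98, -0.198], [0.001, -0.198, -0.98], [-1.0, -0.002, -0.001]]
contact_force: [0.8, 0.1, -1.1]
opening: 1.0
```

Run:
```python
from h import *
from cell import manip
status()
d=manip.get_image("scene")["img"]
cv2.imwrite("pics/s10.png",cv2.resize(d,None,fx=1.5,fy=1.5,interpolation=cv2.INTER_CUBIC))
d=manip.get_image("top")["img"]
cv2.imwrite("pics/t10.png",cv2.resize(d,None,fx=1.5,fy=1.5,interpolation=cv2.INTER_CUBIC))
```

```text
t 9.05 p [ 382.8 -255.6  233.7] open 1.0 F [ 0.8  0.1 -1.1] q [-42.5  -8.4 113.6  -0.   74.9 -31. ]
yaw box -27.2 A [-123.4 -165.1  131.6] B [-211.9 -119.7  131.8] down [-0.002  0.001 -1.   ]
```

View pics/s10.png

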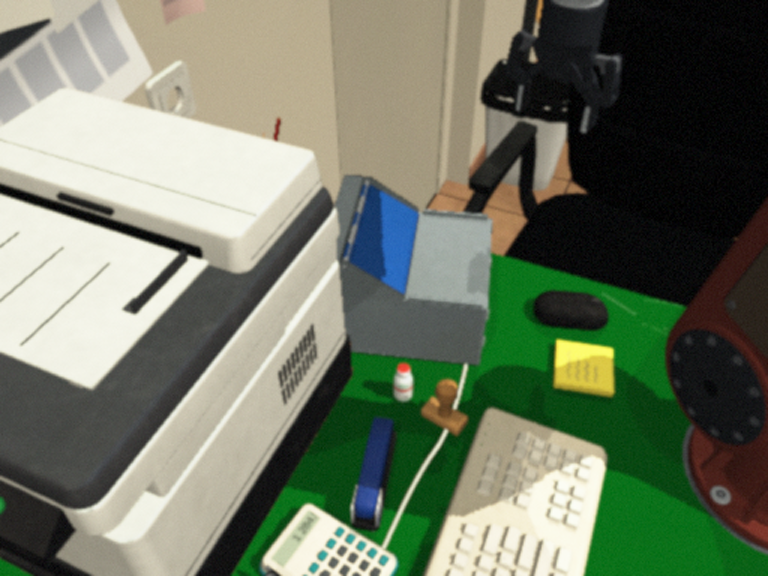

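View pics/t10.png

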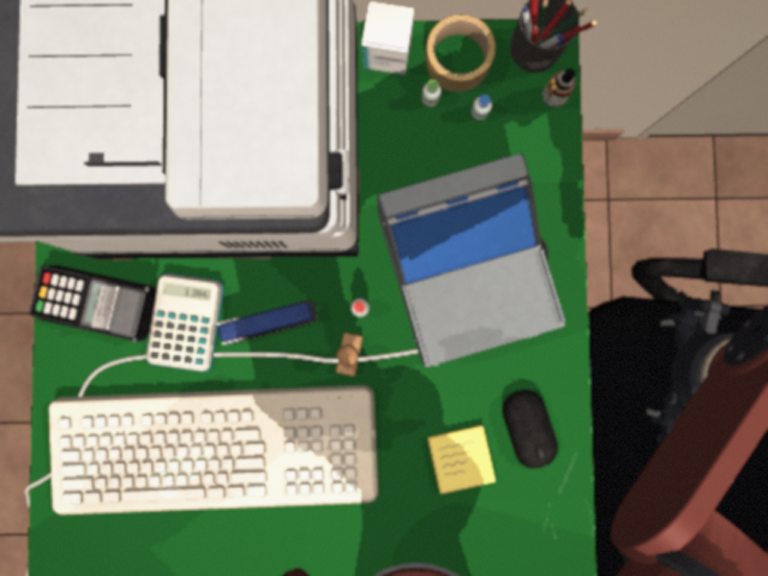

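The flap is closed, its lower edge back on the sill edge at about (470,265) in the enlarged top view. The sill is empty and the bystanders haven't moved. The gripper is well clear, so I'm handing the job in.

```bash
python3 -c "
from cell import manip
print(manip.sign_off())"
```

```text
the job is handed in; nothing more can be done
None
```

The carton is inside the take-back box, and I handed the job in with the arm clear, about 9 s into the 35 s limit.

One fingertip pressed the blue flap inward and held it. The other finger pushed the carton along the sill from behind until it tipped over the edge and dropped in. I then drew both fingers straight back and the flap closed.

**Last checks:**
- **Carton:** it was on the box floor, seen through the open gap before I drew back. Afterwards the sill was empty.
- **Flap:** it looks shut in both views, with its lower edge back on the sill edge.
- **Other things on the desk:** the vial, stamp and stapler look unmoved by eye; I did not measure them.
- **Forces:** the highest reading after any move was about 7 N. It came while I held the flap open and is more than the 4 N quoted for the spring, so the finger may have brushed something near the hinge.

**What was less clean:**
- **Timing:** the fingers' reach did not allow the flap to be fully open before the carton moved. The finger met the flap at about the same time as the other finger met the carton, and the flap had only just begun to open. After that the flap kept opening as the carton advanced and stayed ahead of it throughout.
- **Opening angle:** I measured roughly 0.47 rad just before the carton tipped. The flap opened further as the carton dropped, but I did not measure that.

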